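Clip the cover onto a resin vat

ROBOT

A 6-joint arm with a two-finger parallel gripper is mounted at the origin on the work surface. World frame = base frame: x ahead of the robot, y to its left, z up, the work surface at z = 0. Lengths are in m, angles in rad, forces in N, time in s.
With the tool pointing down it reaches from about 0.425 to 0.95 m from the base axis. Payload 3.5 kg.
Tool frame: the origin (TCP) lies at the very end of the fingers, on their centre line; the grasp point (between the pads) lies 19 mm behind it (ctrl.grip_point_offset is the distance from the TCP to the grasp point, in m); z points along the fingers, y is the line along which they close (so a half turn about z gives the same grasp; the last joint's range is limited). The gripper opens to 85 mm and grips with 20 to 120 N. Pads are 22 mm wide; open, the fingers measure 114 mm over their backs; the gripper's body (76 mm by 85 mm) begins 54 mm behind the grasp point. The pads swing forward as they close: fully open they stand 13 mm farther back than shut.
Start: joints at [1.019, 0.286, 1.577, -0, 1.279, -0.15], TCP at [0.264, 0.621, 0.231] pointing down, gripper open.
Joint ranges: [-2.77, 2.77], [-0.9, 2.22], [0.21, 2.48], [-1.53, 4.67], [0.24, 2.81], [-2.84, 2.84]. Speed limits (rad/s): [2.79, 2.79, 3.14, 3.14, 3.14, 3.14].

INTERFACE

Orientations are given as a unit quaternion [x, y, z, w].
In Python, from plant import telemetry, vision, ctrl gives the robot as it stands.
- The arm moves only by the tool arm_command, never from a script. Its argument "series" is one flat list of numbers, 7 for each row, row after row: the shift along the tool's x, y, z in cm, then the turn, a rotation vector about the tool's x, y, z in degrees, then the closure, from 0 (fully open) to 1 (shut). A call has 1 to 10 rows; each row is the pose to reach, as a shift and turn from the pose commanded when the call began, along the tool's axes at that moment; what a row does not reach only later rows make up. A row lasts 1/12 s, in which the tool goes at most 41.7 mm and 7.16 degrees, less where a joint would pass 70% of its speed; a pose out of reach is approached as far as the arm can. A call with a gripper value outside its range is refused whole. The fingers move at their own pace and stop on an object; "force" is the grip in N (left out, the last holds). Time passes only in rows, so rows that repeat a pose let the fingers close. It gives the time, the measured TCP pose, the force, the opening and the grip force at its end, in the units of the state.
- telemetry.get_state(): the state, without advancing time (a new reading comes with each control period).
- vision.read_camera(name): name is "side" or "top" or "wrist"; returns a dict with "color" (480x640x3 uint8, blue, green, red), "K" (3x3 intrinsics, pixels), "rvec" (rotation vector, rad) and "tvec" (3), from world to camera coordinates, as OpenCV has them; the wrist camera has in their place "T_tool_cam" (4x4, takes a point from camera to tool coordinates, whose origin is the TCP and whose axes are the flange's). Camera axes: x right, y down, z forward; pixel columns grow to the right and rows downward; lengths in m; the calibration is good to about 2 mm. A picture is of the moment at which its call begins: read the wrist's pose just before it. There is no depth.
- ctrl.sign_off(): hands the job in; it is judged then, once.
The state is a dict: "time": time; "qpos": joint angles; "dq": joint speeds; "joint_efforts": joint torques, N m; "eef_pos": TCP position; "tcp_rot": TCP orientation; "contact_force": force on the tool from outside, world axes, zero at the start; "wrist_torque": the same for the moment, N m; "opening": opening from 0.0 (shut) to 1.0 (fully open); "finger_force": force on a finger pad.
Only numpy, scipy, OpenCV 4.12 (cv2) and the standard library are available. Lean on these libraries where they do the work, as an engineer would, in place of code of your own. Each camera call takes 0.05 s, during which the arm holds its last target. There are 200 camera calls.

TASK

Close the vat's cover for storage: tip the four raised clips outward and snap each one fully down over the rim, in opposite-corner order - after any first clip do the one diagonally across from it, then the remaining two. Do not press so hard that you crush the soft seal under the cover, and leave the miniatures, scraper and brush holder where they are.

Things in the scene. Friction and masses are not known exactly. Their poses are not given: they have to be found in the camera images.
- stand: Fixed aluminium levelling plate 200 x 250 x 12 mm on the desk; origin centred on its underside, x along its short side (away from the robot when unturned), y along its long side, z up. The lidded red vat stands centred and square on it, on four screw feet wound out by H = 0 to 20 mm: H differs each time and is NOT reported, so the vat's height must be felt or seen.
- plate_mid (a point): Centre of the plate's upper face, 12 mm above the desk, under the vat's middle. Heights above the DESK: vat rim (150 x 200 mm) 57 mm + H; top of the grey lid (136 x 190 mm) 69 mm + H, its flat raised centre panel (50 x 100 mm) 70.5 mm + H; clip hinge axes 72 mm + H; upper face of a snapped clip 74.5 mm + H.
- clip_near_left (a joint): White hinged clip at the lid's near left (-x, +y) corner (stand axes). Angle in rad: 0 = flat across the lid's edge, snapped over the rim; 1.57 = upright. Starts at 0.9 to 1.7; stays by friction where left. Hinge axis at x = -42, y = +65 mm in the stand's frame, parallel to its y; swings outward and down towards -x. All clips alike: arm 26 mm wide, 5 mm thick, 44 mm long, ending in a 24 mm leg.
- clip_near_right (a joint): White hinged clip at the lid's near right (-x, -y) corner (stand axes). Angle in rad: 0 = flat across the lid's edge, snapped over the rim; 1.57 = upright. Starts at 0.9 to 1.7; stays by friction where left. Hinge axis at x = -42, y = -65 mm in the stand's frame, parallel to its y; swings outward and down towards -x. Tip any clip by pushing its face that looks to the lid's middle.
- clip_far_left (a joint): White hinged clip at the lid's far left (+x, +y) corner (stand axes). Angle in rad: 0 = flat across the lid's edge, snapped over the rim; 1.57 = upright. Starts at 0.9 to 1.7; stays by friction where left. Hinge axis at x = +42, y = +65 mm in the stand's frame, parallel to its y; swings outward and down towards +x. Press any clip straight down about 30 mm out from its hinge.
- clip_far_right (a joint): White hinged clip at the lid's far right (+x, -y) corner (stand axes). Angle in rad: 0 = flat across the lid's edge, snapped over the rim; 1.57 = upright. Starts at 0.9 to 1.7; stays by friction where left. Hinge axis at x = +42, y = -65 mm in the stand's frame, parallel to its y; swings outward and down towards +x. Any clip meets its catch about 0.22 rad before flat and snaps past at 9 to 18 N, not alike at each.
- lid (a joint): How far the lid's middle is pressed into its soft rubber seal, in m: 0 at rest, about 0.001 when clipped. The seal yields about 1 mm per 14 N in the middle, and about 3 mm per 14 N at a corner pressed alone (the lid tilts); past 0.0035 m (30 to 45 N on a clip) it is crushed. A clip let go before it snaps does not hold; the snap is felt as a sudden give.
- knight: Loose grey cured miniature, a figure with shield and spear on a 25 mm round base, 44 mm tall; origin under its centre. Bystander beside the stand.
- tower: Loose grey cured miniature, a small tower on a 25 mm round base, 46 mm tall; origin under its centre. Bystander beside the stand.
- scraper: Loose scraper lying flat, 195 mm long along its x, 50 mm wide steel blade, black handle 10 mm thick; origin under the joint of handle and blade. Bystander.
- brush_holder: Loose grey hard silicone block 80 x 50 x 60 mm with two brushes standing in it, 150 mm tall in all; origin under its centre. Bystander.
Mind the look-alikes: they are no part of the job. Leave any blue look-alike of the part that bears clip_near_left alone.

How it is judged:
On the way, in this order (a step that is already met when the one before it is completed fails the run):
1. one clip, any, is snapped down while the other three are still open (((value of joint clip_near_left below 0.08 rad and value of joint each of clip_near_right, clip_far_left, clip_far_right above 0.12 rad) or (value of joint each of clip_near_left, clip_far_left, clip_far_right above 0.12 rad and value of joint clip_near_right below 0.08 rad) or (value of joint each of clip_near_left, clip_near_right, clip_far_right above 0.12 rad and value of joint clip_far_left below 0.08 rad) or (value of joint each of clip_near_left, clip_near_right, clip_far_left above 0.12 rad and value of joint clip_far_right below 0.08 rad))), for 0.2 s.
2. the clip diagonally opposite is snapped down too, the other two still open (((value of joint each of clip_near_left, clip_far_right below 0.08 rad and value of joint each of clip_near_right, clip_far_left above 0.12 rad) or (value of joint each of clip_near_left, clip_far_right above 0.12 rad and value of joint each of clip_near_right, clip_far_left below 0.08 rad))), for 0.2 s.
3. a third clip is snapped down, the last still open (((value of joint clip_near_left above 0.12 rad and value of joint each of clip_near_right, clip_far_left, clip_far_right below 0.08 rad) or (value of joint each of clip_near_left, clip_far_left, clip_far_right below 0.08 rad and value of joint clip_near_right above 0.12 rad) or (value of joint each of clip_near_left, clip_near_right, clip_far_right below 0.08 rad and value of joint clip_far_left above 0.12 rad) or (value of joint each of clip_near_left, clip_near_right, clip_far_left below 0.08 rad and value of joint clip_far_right above 0.12 rad))), for 0.2 s.
At the end, for the whole second after the job is handed in: All four clips are snapped flat over the rim (each hinge within 0.08 rad of flat) and hold there on their own; the two miniatures, the scraper and the brush holder are at rest within 20 mm of where they started (value of joint each of clip_near_left, clip_near_right, clip_far_left, clip_far_right below 0.08 rad and linear speed of each of knight, tower, scraper, brush_holder below 0.02 m/s and distance of each of knight, tower, scraper, brush_holder from where it was at the start of the episode below 0.02 m); the robot touches nothing.
It fails at once if two clips on the same side are down while both others are open ((value of joint each of clip_near_left, clip_near_right below 0.08 rad and value of joint each of clip_far_left, clip_far_right above 0.08 rad) or (value of joint each of clip_near_left, clip_far_left below 0.08 rad and value of joint each of clip_near_right, clip_far_right above 0.08 rad) or (value of joint each of clip_near_left, clip_far_left above 0.08 rad and value of joint each of clip_near_right, clip_far_right below 0.08 rad) or (value of joint each of clip_near_left, clip_near_right above 0.08 rad and value of joint each of clip_far_left, clip_far_right below 0.08 rad)).
It fails at once if the lid is pressed so hard that its seal is crushed (lid more than 3.5 mm down) (value of joint lid above 0.0035 m).
It fails at once if a bystander is pushed more than 20 mm (distance of any of knight, tower, scraper, brush_holder from where it was at the start of the episode above 0.02 m).
It fails at once if a miniature is tipped over (angle between any of knight, tower's own z axis and vertical above 0.5 rad).
It also fails if it takes over 54 s, if anything falls off the work surface, if the arm or the gripper's body presses on something with over 40 N, if the wrist force passes 120 N, or if a joint passes its speed limit or range.

## Working session

There is one attempt and no reset: what is moved stays moved. The work goes in short steps, Python scripts to look and compute and a tool call to move; the robot and the scene stay as the last step left them, time stands still between calls to the robot, and variables do not carry over. Pictures are saved under pics/ and viewed, at most 10 in all, crops included, and the job is handed in when it is done.

Besides the shell and the picture viewer there is one more tool, called after "Emit:" as name(argument=value, ...) on one line, values as JSON. arm_command: Moves the arm, as the interface text tells. Its arguments: {"type":"object","properties":{"series":{"type":"array","items":{"type":"number"}},"force":{"type":"number"}},"required":["series"]}

```bash
mkdir -p pics
python3 - <<'E'
from plant import telemetry, vision, ctrl
import cv2,numpy as np
s=telemetry.get_state();print({k:np.round(v,3) for k,v in s.items()})
for n in("side","top"):
    c=vision.read_camera(n);cv2.imwrite(f"pics/{n}.png",c["color"]);R=cv2.Rodrigues(np.array(c["rvec"]))[0]
    print(n,np.round(c["K"],1).tolist(),np.round(R,3).tolist(),(-R.T@np.ravel(c["tvec"])).round(3))
E
```

```text
{'time': np.float64(0.0), 'qpos': array([ 1.019,  0.287,  1.578,  0.   ,  1.279, -0.15 ]), 'dq': array([ 0.   ,  0.002, -0.001,  0.001,  0.001, -0.   ]), 'joint_efforts': array([-1.0000e-03, -4.0598e+01, -2.9263e+01, -0.0000e+00,  6.0000e-03,
        0.0000e+00]), 'eef_pos': array([0.264, 0.621, 0.23 ]), 'tcp_rot': array([ 0.2  ,  0.98 , -0.001, -0.   ]), 'contact_force': array([ 0.593, -0.575,  0.805]), 'wrist_torque': array([-0.052, -0.   ,  0.047]), 'finger_force': np.float64(0.0), 'opening': np.float64(1.001)}
side [[540.6, 0.0, 321.2], [0.0, 540.6, 243.5], [0.0, 0.0, 1.0]] [[0.988, -0.153, -0.025], [-0.102, -0.519, -0.848], [0.117, 0.841, -0.529]] [ 0.343 -1.145  0.83 ]
top [[450.7, 0.0, 322.7], [0.0, 450.7, 234.8], [0.0, 0.0, 1.0]] [[0.0, -1.0, 0.018], [-0.992, -0.002, -0.129], [0.129, -0.018, -0.991]] [0.388 0.008 1.083]
```

View pics/top.png

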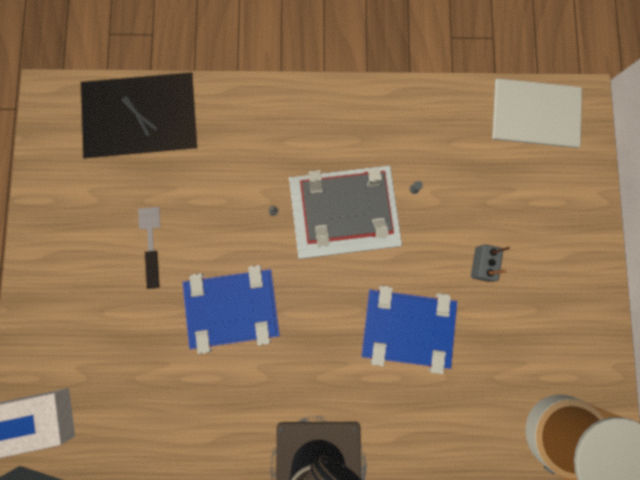

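View pics/side.png

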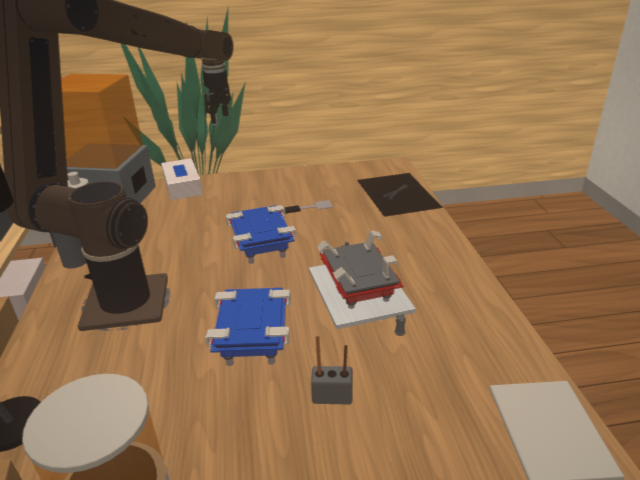

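The candidates are the red vat with a grey lid on the white plate, top (348,208) / side (360,270), and two blue look-alikes, top (231,309) and (410,328). The red vat is the one described. The knight and tower stand at top (273,210) and (416,187), beside the plate. Next I'll measure it and check with a close crop.

```bash
cat > h.py <<'E'
from plant import telemetry, vision, ctrl
import cv2,numpy as np
def cam(n):
    c=vision.read_camera(n);return c["color"],c["K"],cv2.Rodrigues(np.array(c["rvec"]))[0],np.ravel(c["tvec"])
def ray(px,K,R,t,z):
    d=R.T@np.linalg.inv(K)@np.array([px[0],px[1],1.]);o=-R.T@t
    return (o+d*(z-o[2])/d[2])
def proj(P,K,R,t):
    p=(K@(R@np.atleast_2d(P).T+t[:,None]));return (p[:2]/p[2]).T
E
python3 - <<'E'
from h import *
I,K,R,t=cam("top");S,Ks,Rs,ts=cam("side")
roi=I[155:270,280:412];hsv=cv2.cvtColor(roi,cv2.COLOR_BGR2HSV)
m=((hsv[...,1]<45)&(hsv[...,2]>150)).astype('u1')
cs=cv2.findContours(m,cv2.RETR_EXTERNAL,2)[0];c=max(cs,key=cv2.contourArea)
(cx,cy),wh,a=cv2.minAreaRect(c);b=cv2.boxPoints(((cx,cy),wh,a))+[280,155]
P=np.array([ray(q,K,R,t,.012) for q in b]);print("px",b.round(1).tolist());print("plate",P.round(4).tolist(),P.mean(0).round(4))
for i in range(4):e=P[(i+1)%4]-P[i];print(np.linalg.norm(e).round(4),np.degrees(np.arctan2(e[1],e[0])).round(2))
# red rim in both views
for n,im in(("top",I),("side",S)):
    h=cv2.cvtColor(im,cv2.COLOR_BGR2HSV);r=(((h[...,0]<8)|(h[...,0]>172))&(h[...,1]>120)&(h[...,2]>50)).astype('u1')
    if n=="top": r[:155]=0;r[270:]=0;r[:,:280]=0;r[:,412:]=0
    else: r[:220]=0;r[330:]=0;r[:,:300]=0;r[:,425:]=0
    pts=cv2.findNonZero(r);q=cv2.boxPoints(cv2.minAreaRect(pts));print(n,"red",q.round(1).tolist())
cv2.imwrite("pics/ct.png",cv2.resize(I[155:270,280:412],None,fx=5,fy=5,interpolation=2))
cv2.imwrite("pics/cs.png",cv2.resize(S[225:325,300:420],None,fx=6,fy=6,interpolation=2))
E
```

```text
px [[287.9, 174.9], [390.5, 162.1], [400.9, 245.4], [298.3, 258.2]]
plate [[0.6742, 0.0736, 0.012], [0.7077, -0.1777, 0.012], [0.5022, -0.1988, 0.012], [0.471, 0.0468, 0.012]] [ 0.5888 -0.064   0.012 ]
0.2535 -82.4
0.2066 -174.15
0.2475 97.23
0.205 7.51
top red [[300.79998779296875, 180.5], [385.0, 170.6999969482422], [392.20001220703125, 232.89999389648438], [308.1000061035156, 242.6999969482422]]
side red [[319.79998779296875, 253.0], [393.0, 238.8000030517578], [403.3999938964844, 292.0], [330.20001220703125, 306.20001220703125]]
```

View pics/ct.png

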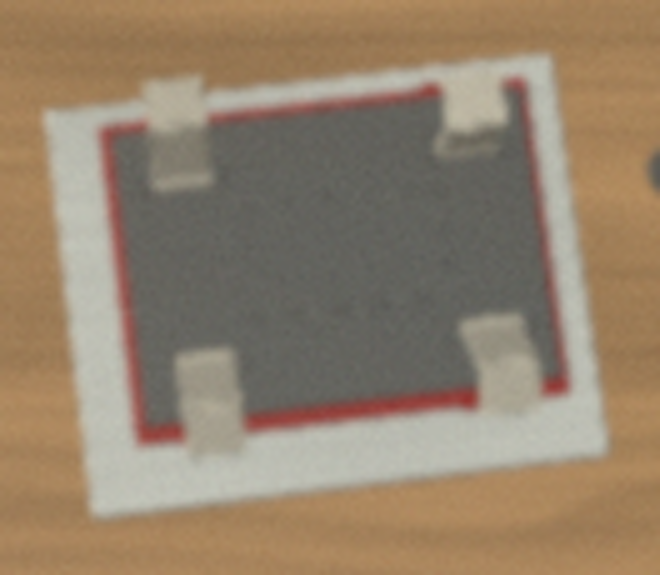

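View pics/cs.png

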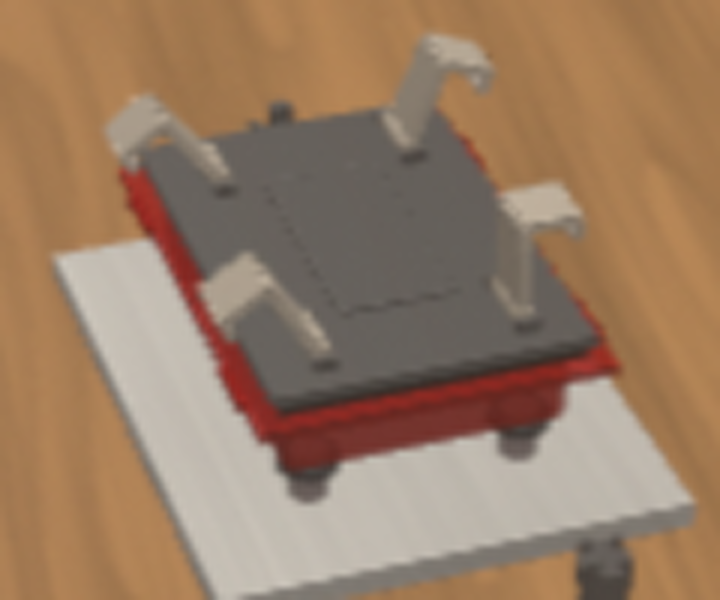

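The crops confirm it. The red vat has a grey lid and four raised white clips, and no blue. The near clips lean outward (about 1 rad) and the far ones are nearly upright. I'll fit pose and H from the plate, rim and lid corners.

Run:
```python
from h import *
from scipy.optimize import least_squares
T=cam("top")[1:];S=cam("side")[1:]
u=lambda L,f,o:(np.array(L)+.5)/f-.5+o
pl=u([(46,112),(550,57),(608,453),(92,516)],5,[280,155]);rim=u([(101,130),(523,80),(568,390),(141,441)],5,[280,155])
lid=u([(278,402),(605,338),(143,150),(440,108)],6,[300,225])
q=np.array([(1,1),(1,-1),(-1,-1),(-1,1)]);ql=np.array([(-1,-1),(1,-1),(-1,1),(1,1)])
spl=u([(215,598),(690,503),(55,257)],6,[300,225]);qs=np.array([(-1,-1),(1,-1),(-1,1)])
def W(Q,w,h,z,p):
    c,s=np.cos(p[2]),np.sin(p[2]);X=Q*[w,h];return np.c_[p[0]+c*X[:,0]-s*X[:,1],p[1]+s*X[:,0]+c*X[:,1],np.full(len(Q),z)]
def f(p):
    return np.r_[proj(W(q,.1,.125,.012,p),*T)-pl,proj(W(q,.075,.1,.057+p[3],p),*T)-rim,proj(W(ql,.068,.095,.069+p[3],p),*S)-lid,proj(W(qs[1:],.1,.125,.012,p),*S)-spl[1:]].ravel()
r=least_squares(f,[.59,-.064,.11,.01],loss="soft_l1");p=r.x;print(p.round(4),np.degrees(p[2]).round(2));print(f(p).reshape(-1,2).round(1).tolist())
np.save("p.npy",p)
st=telemetry.get_state();from scipy.spatial.transform import Rotation as Ro
Rt=Ro.from_quat(st["tcp_rot"]).as_matrix();print(Rt.round(3).tolist())
des=Ro.from_euler('z',p[2]).as_matrix()@np.diag([-1,1,-1]);print("turn tool",np.degrees(Ro.from_matrix(Rt.T@des).as_rotvec()).round(2))
for n,Q in(("centre",(0,0)),("NLin",(-.018,.065)),("FRin",(.018,-.065))):
    w=W(np.array([Q]),1,1,.16,p)[0];print(n,w.round(3),"tool cm",(Rt.T@(w-st["eef_pos"])*100).round(2))
```

```text
[ 0.5869 -0.0644  0.1212  0.008 ] 6.95
[[-0.2, -0.9], [0.4, -1.4], [0.5, -0.1], [-0.0, -0.2], [-0.5, -1.1], [0.5, -0.9], [0.6, 0.5], [-1.0, 0.7], [-1.0, 0.6], [-0.4, 0.7], [-1.1, 0.2], [-1.1, -1.4], [1.4, -0.1], [-0.4, -1.0]]
[[-0.92, 0.391, -0.0], [0.391, 0.92, -0.001], [0.0, -0.001, -1.0]]
turn tool [-4.000e-02 -2.000e-02 -2.997e+01]
centre [ 0.587 -0.064  0.16 ] tool cm [-56.55 -50.45   7.12]
NLin [ 0.561 -0.002  0.16 ] tool cm [-51.74 -45.72   7.12]
FRin [ 0.613 -0.127  0.16 ] tool cm [-61.35 -55.18   7.12]
```

Emit:
arm_command(series=[-28,-25,3,0,0,-30,1,-28,-25,3,0,0,-30,1,-28,-25,3,0,0,-30,1,-28,-25,3,0,0,-30,1,-28,-25,3,0,0,-30,1,-28,-25,3,0,0,-30,1,-28,-25,3,0,0,-30,1,-28,-25,3,0,0,-30,1,-28,-25,3,0,0,-30,1,-28,-25,3,0,0,-30,1])

```text
time: 1.13
eef_pos: [0.4258, 0.2767, 0.2008]
tcp_rot: [-0.058, 0.998, -0.001, 0.0]
contact_force: [-0.5, 0.8, -0.4]
opening: 0.003
finger_force: 0.0
```

Emit:
arm_command(series=[-12,-35.7,0,0,0,-0.3,1,-12,-35.7,0,0,0,-0.3,1,-12,-35.7,0,0,0,-0.3,1,-12,-35.7,0,0,0,-0.3,1,-12,-35.7,0,0,0,-0.3,1,-12,-35.7,0,0,0,-0.3,1,-12,-35.7,0,0,0,-0.3,1,-12,-35.7,0,0,0,-0.3,1,-12,-35.7,0,0,0,-0.3,1,-12,-35.7,0,0,0,-0.3,1])

```text
time: 1.97
eef_pos: [0.5888, -0.064, 0.2017]
tcp_rot: [-0.061, 0.998, -0.001, 0.001]
contact_force: [-0.1, 0.8, -0.8]
opening: 0.0
finger_force: 0.0
```

Emit:
arm_command(series=[0,0,4,0,0,0,1,0,0,8,0,0,0,1,0,0,10,0,0,0,1,0,0,10.5,0,0,0,1,0,0,10.5,0,0,0,1])

```text
time: 2.38
eef_pos: [0.585, -0.0572, 0.0943]
tcp_rot: [-0.064, 0.998, 0.001, -0.002]
contact_force: [0.6, -0.2, 0.7]
opening: -0.003
finger_force: 0.0
```

Emit:
arm_command(series=[0,0,0.8,0,0,0,1,0,0,0.9,0,0,0,1,0,0,1.0,0,0,0,1,0,0,1.1,0,0,0,1,0,0,1.2,0,0,0,1,0,0,1.2,0,0,0,1])

```text
time: 2.88
eef_pos: [0.5867, -0.0582, 0.0849]
tcp_rot: [-0.063, 0.998, -0.0, 0.0]
contact_force: [-0.1, -0.5, -0.1]
opening: 0.001
finger_force: 0.0
```

Emit:
arm_command(series=[0,0,0.1,0,0,0,1,0,0,0.2,0,0,0,1,0,0,0.2,0,0,0,1])

```text
time: 3.13
eef_pos: [0.5862, -0.0581, 0.0821]
tcp_rot: [-0.063, 0.998, 0.0, -0.0]
contact_force: [0.3, -0.1, -0.2]
opening: 0.002
finger_force: 0.0
```

Emit:
arm_command(series=[0,0,0.1,0,0,0,1,0,0,0.1,0,0,0,1,0,0,0.1,0,0,0,1])

```text
time: 3.38
eef_pos: [0.5864, -0.0581, 0.0817]
tcp_rot: [-0.063, 0.998, -0.0, -0.0]
contact_force: [-1.6, 0.4, 2.6]
opening: 0.002
finger_force: 1.4
```

Emit:
arm_command(series=[0,0,0.1,0,0,0,1,0,0,0.1,0,0,0,1,0,0,0.1,0,0,0,1])

```text
time: 3.63
eef_pos: [0.5864, -0.0582, 0.0814]
tcp_rot: [-0.064, 0.998, -0.0, -0.0]
contact_force: [-3.0, 1.7, 6.5]
opening: -0.002
finger_force: 3.3
```

Emit:
arm_command(series=[0,0,0.1,0,0,0,1,0,0,0.1,0,0,0,1,0,0,0.1,0,0,0,1])

```text
time: 3.88
eef_pos: [0.5864, -0.0582, 0.0811]
tcp_rot: [-0.064, 0.998, -0.0, -0.0]
contact_force: [-4.7, 0.8, 9.8]
opening: 0.004
finger_force: 4.9
```

Emit:
arm_command(series=[0,0,-2.7,0,0,0,1,-1.3,-3.5,-2.7,0,0,0,1,-1.3,-7.1,-2.7,0,0,0,1,-1.3,-7.1,-2.7,0,0,0,1,-1.3,-7.1,-2.7,0,0,0,1])

```text
time: 4.3
eef_pos: [0.6084, -0.1285, 0.1061]
tcp_rot: [-0.062, 0.998, -0.0, 0.0]
contact_force: [-0.3, -0.1, -0.8]
opening: -0.001
finger_force: 0.0
```

Emit:
arm_command(series=[-0.7,0,0,0,0,0,1,-1.4,0,0,0,0,0,1,-2.1,0,0,0,0,0,1,-2.6,0,0,0,0,0,1,-3.1,0,0,0,0,0,1,-3.6,0,0.2,0,0,0,1,-4.1,0,0.5,0,0,0,1,-4.6,0,0.8,0,0,0,1,-4.6,0,0.8,0,0,0,1])

```text
time: 5.05
eef_pos: [0.6547, -0.1208, 0.0976]
tcp_rot: [-0.064, 0.998, 0.0, 0.0]
contact_force: [1.1, 0.4, -0.5]
opening: -0.0
finger_force: 0.0
```

Emit:
arm_command(series=[-0.4,0,0.1,0,0,0,1,-0.5,0,0.2,0,0,0,1,-0.5,0,0.3,0,0,0,1,-0.5,0,0.4,0,0,0,1,-0.5,0,0.4,0,0,0,1])

```text
time: 5.47
eef_pos: [0.6591, -0.1206, 0.0945]
tcp_rot: [-0.063, 0.998, -0.0, 0.0]
contact_force: [0.2, -1.4, 0.7]
opening: 0.0
finger_force: 0.3
```

Emit:
arm_command(series=[0,0,0.1,0,0,0,1,0,0,0.2,0,0,0,1,0,0,0.2,0,0,0,1])

```text
time: 5.72
eef_pos: [0.6592, -0.1206, 0.093]
tcp_rot: [-0.063, 0.998, -0.0, 0.001]
contact_force: [-0.7, -0.9, 3.4]
opening: -0.002
finger_force: 1.0
```

Run:
```python
from h import *
S=cam("side")[0];cv2.imwrite("pics/s2.png",cv2.resize(S[205:325,280:440],None,fx=5,fy=5,interpolation=2))
```

```text
(no output)
```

View pics/s2.png

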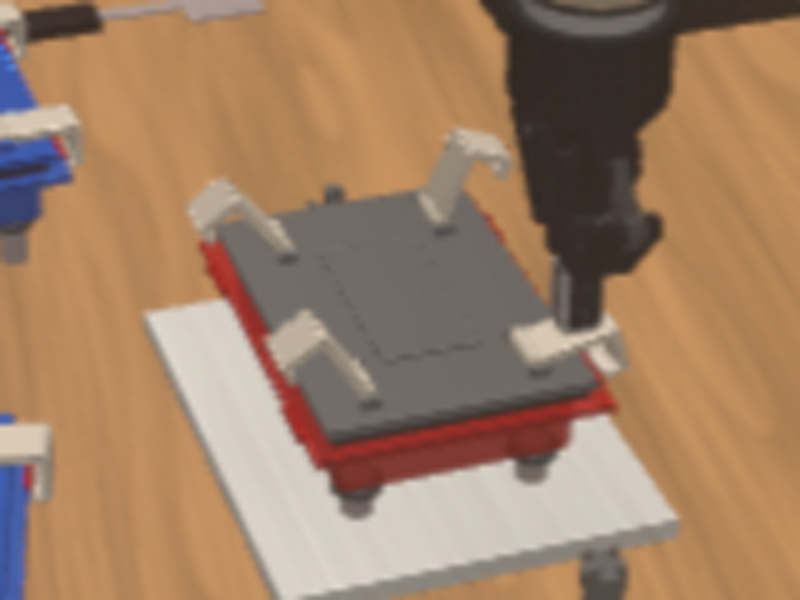

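The closed fingers sit on the far-right clip at crop pixel (580,325). It is almost flat and at its catch, and the other three are still raised. I'll press slowly.

Emit:
arm_command(series=[0,0,0.1,0,0,0,1,0,0,0.2,0,0,0,1,0,0,0.2,0,0,0,1])

```text
time: 6.02
eef_pos: [0.6595, -0.1206, 0.0922]
tcp_rot: [-0.064, 0.998, -0.0, 0.001]
contact_force: [-1.2, 0.4, 7.0]
opening: -0.003
finger_force: 3.7
```

Emit:
arm_command(series=[0,0,0.1,0,0,0,1,0,0,0.2,0,0,0,1,0,0,0.2,0,0,0,1])

```text
time: 6.27
eef_pos: [0.6598, -0.1206, 0.0912]
tcp_rot: [-0.064, 0.998, -0.0, 0.001]
contact_force: [-1.9, 1.2, 9.4]
opening: -0.001
finger_force: 5.2
```

Emit:
arm_command(series=[0,0,0.1,0,0,0,1,0,0,0.2,0,0,0,1,0,0,0.2,0,0,0,1])

```text
time: 6.52
eef_pos: [0.6601, -0.1206, 0.0902]
tcp_rot: [-0.064, 0.998, -0.0, 0.001]
contact_force: [-3.2, 2.1, 11.8]
opening: -0.003
finger_force: 6.6
```

Emit:
arm_command(series=[0,0,0.1,0,0,0,1,0,0,0.2,0,0,0,1,0,0,0.2,0,0,0,1])

```text
time: 6.77
eef_pos: [0.6606, -0.1205, 0.0877]
tcp_rot: [-0.063, 0.998, -0.0, 0.002]
contact_force: [-0.6, 1.3, 9.8]
opening: -0.005
finger_force: 4.9
```

Emit:
arm_command(series=[0,0,0.1,0,0,0,1,0,0,0.1,0,0,0,1,0,0,0.1,0,0,0,1])

```text
time: 7.02
eef_pos: [0.6603, -0.1206, 0.0847]
tcp_rot: [-0.063, 0.998, -0.0, 0.002]
contact_force: [2.3, 0.6, 6.3]
opening: 0.001
finger_force: 2.8
```

Emit:
arm_command(series=[0,0,0.1,0,0,0,1,0,0,0.2,0,0,0,1,0,0,0.2,0,0,0,1])

```text
time: 7.27
eef_pos: [0.6604, -0.1206, 0.0837]
tcp_rot: [-0.063, 0.998, -0.0, 0.002]
contact_force: [-0.7, 1.6, 9.5]
opening: 0.0
finger_force: 4.9
```

Emit:
arm_command(series=[0,0,-4,0,0,0,1,0,0,-8,0,0,0,1,2,3,-8.5,0,0,0,1,4,6.5,-8.5,0,0,0,1,6,9.5,-8.5,0,0,0,1,8,13,-8.5,0,0,0,1,8,13,-6.5,0,0,0,1,8,13,-3.3,0,0,0,1,8,13,-2.5,0,0,0,1,8,13,-2.5,0,0,0,1])

```text
time: 8.1
eef_pos: [0.5595, -0.0011, 0.102]
tcp_rot: [-0.064, 0.998, 0.001, -0.005]
contact_force: [0.5, 1.0, -0.6]
opening: -0.003
finger_force: 0.0
```

Run:
```python
from h import *
S=cam("side")[0];cv2.imwrite("pics/s3.png",cv2.resize(S[205:325,280:440],None,fx=5,fy=5,interpolation=2))
```

```text
(no output)
```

View pics/s3.png

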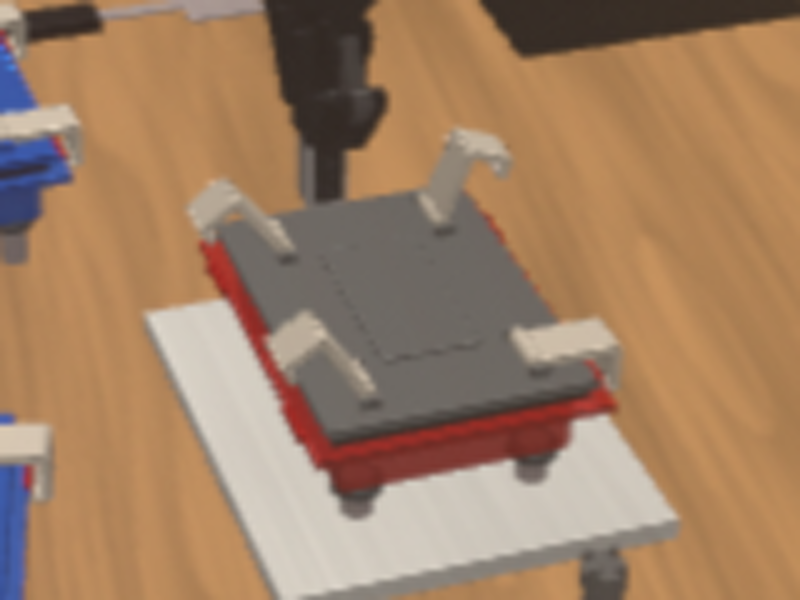

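The far-right clip now lies flat (565,340) and the other three are up. Next is the diagonal one, near-left.

Emit:
arm_command(series=[0.7,0,0,0,0,0,1,1.4,0,0,0,0,0,1,2.1,0,0,0,0,0,1,2.7,0,0,0,0,0,1,3.2,0,0,0,0,0,1,3.7,0,0,0,0,0,1,4.2,0,0.3,0,0,0,1,4.7,0,0.6,0,0,0,1,4.7,0,0.8,0,0,0,1,4.7,0,0.8,0,0,0,1])

```text
time: 8.98
eef_pos: [0.5155, -0.0075, 0.0976]
tcp_rot: [-0.063, 0.998, 0.0, -0.001]
contact_force: [-0.4, 0.3, 0.1]
opening: -0.001
finger_force: 0.1
```

Emit:
arm_command(series=[0,0,0.1,0,0,0,1,0,0,0.2,0,0,0,1,0,0,0.2,0,0,0,1])

```text
time: 9.23
eef_pos: [0.5164, -0.0075, 0.0961]
tcp_rot: [-0.064, 0.998, 0.0, -0.0]
contact_force: [0.2, 0.1, 1.0]
opening: -0.002
finger_force: 0.3
```

Emit:
arm_command(series=[0,0,0.1,0,0,0,1,0,0,0.2,0,0,0,1,0,0,0.3,0,0,0,1,0,0,0.3,0,0,0,1])

```text
time: 9.57
eef_pos: [0.5164, -0.0076, 0.0931]
tcp_rot: [-0.064, 0.998, -0.0, -0.0]
contact_force: [0.2, -1.1, 0.9]
opening: 0.001
finger_force: 0.3
```

Emit:
arm_command(series=[0,0,0.1,0,0,0,1,0,0,0.2,0,0,0,1,0,0,0.2,0,0,0,1])

```text
time: 9.82
eef_pos: [0.5165, -0.0076, 0.0918]
tcp_rot: [-0.064, 0.998, 0.0, -0.0]
contact_force: [-0.9, -0.3, 4.3]
opening: 0.002
finger_force: 1.7
```

Emit:
arm_command(series=[0,0,0.1,0,0,0,1,0,0,0.2,0,0,0,1,0,0,0.2,0,0,0,1])

```text
time: 10.07
eef_pos: [0.5164, -0.0076, 0.0909]
tcp_rot: [-0.064, 0.998, 0.0, -0.001]
contact_force: [-5.4, -0.1, 10.6]
opening: -0.0
finger_force: 4.4
```

Emit:
arm_command(series=[0,0,0.1,0,0,0,1,0,0,0.2,0,0,0,1,0,0,0.2,0,0,0,1])

```text
time: 10.32
eef_pos: [0.5168, -0.0077, 0.0901]
tcp_rot: [-0.064, 0.998, -0.0, -0.001]
contact_force: [-6.9, 1.5, 15.8]
opening: 0.004
finger_force: 6.8
```

Emit:
arm_command(series=[0,0,0.1,0,0,0,1,0,0,0.1,0,0,0,1])

```text
time: 10.48
eef_pos: [0.517, -0.0077, 0.0892]
tcp_rot: [-0.064, 0.998, -0.0, -0.0]
contact_force: [-6.2, 0.9, 16.4]
opening: 0.001
finger_force: 6.9
```

Emit:
arm_command(series=[0,0,0.1,0,0,0,1,0,0,0.1,0,0,0,1])

```text
time: 10.65
eef_pos: [0.5172, -0.0078, 0.0883]
tcp_rot: [-0.064, 0.998, -0.0, 0.0]
contact_force: [-4.7, 1.2, 14.8]
opening: 0.002
finger_force: 6.8
```

Force is dropping, so it's going past the catch.

Emit:
arm_command(series=[0,0,0,0,0,0,1,0,0,0.1,0,0,0,1,0,0,0.1,0,0,0,1])

```text
time: 10.9
eef_pos: [0.5172, -0.0078, 0.0871]
tcp_rot: [-0.064, 0.998, -0.0, 0.0]
contact_force: [-6.8, -0.9, 13.5]
opening: 0.0
finger_force: 6.4
```

Emit:
arm_command(series=[0,0,0.1,0,0,0,1,0,0,0.1,0,0,0,1,0,0,0.1,0,0,0,1])

```text
time: 11.15
eef_pos: [0.5172, -0.0078, 0.0847]
tcp_rot: [-0.064, 0.998, -0.0, 0.001]
contact_force: [-2.3, 0.6, 6.8]
opening: -0.002
finger_force: 3.4
```

Emit:
arm_command(series=[0,0,0.1,0,0,0,1,0,0,0.2,0,0,0,1,0,0,0.2,0,0,0,1])

```text
time: 11.4
eef_pos: [0.5172, -0.0078, 0.0836]
tcp_rot: [-0.064, 0.998, -0.0, 0.0]
contact_force: [-5.6, 0.3, 13.5]
opening: -0.0
finger_force: 6.4
```

Emit:
arm_command(series=[0,0,-4,0,0,0,1,-2,0,-6,0,0,0,1,-4.5,0,-6,0,0,0,1,-8,0,-5,0,0,0,1,-8,0,-2.6,0,0,0,1,-8,0,-2.4,0,0,0,1,-8,0,-2.4,0,0,0,1])

```text
time: 11.98
eef_pos: [0.5936, 0.003, 0.1025]
tcp_rot: [-0.064, 0.998, 0.001, -0.003]
contact_force: [0.1, -0.2, -0.8]
opening: -0.0
finger_force: 0.0
```

Run:
```python
from h import *
S=cam("side")[0];cv2.imwrite("pics/s4.png",cv2.resize(S[205:325,280:440],None,fx=5,fy=5,interpolation=2))
```

```text
(no output)
```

View pics/s4.png

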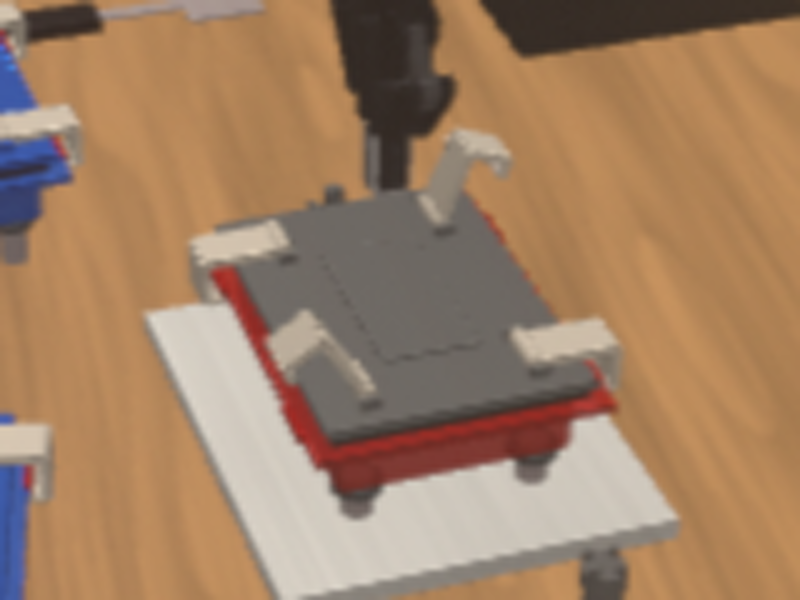

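Near-left is flat too (240,243), and the fingers stand inside far-left. Third clip: far-left.

Emit:
arm_command(series=[-0.7,0,0,0,0,0,1,-1.4,0,0,0,0,0,1,-2.1,0,0,0,0,0,1,-2.8,0,0,0,0,0,1,-3.4,0,0,0,0,0,1,-4,0,0,0,0,0,1,-4.5,0,0.3,0,0,0,1,-5,0,0.6,0,0,0,1,-5,0,0.8,0,0,0,1,-5,0,0.8,0,0,0,1])

```text
time: 12.87
eef_pos: [0.6455, 0.009, 0.0966]
tcp_rot: [-0.064, 0.998, 0.0, -0.0]
contact_force: [0.6, 0.1, 0.6]
opening: 0.001
finger_force: 0.0
```

Emit:
arm_command(series=[0,0,0.1,0,0,0,1,0,0,0.2,0,0,0,1,0,0,0.2,0,0,0,1])

```text
time: 13.12
eef_pos: [0.6453, 0.0089, 0.0954]
tcp_rot: [-0.063, 0.998, -0.0, 0.0]
contact_force: [0.9, -0.2, -0.4]
opening: 0.0
finger_force: 0.2
```

Emit:
arm_command(series=[0,0,0.1,0,0,0,1,0,0,0.2,0,0,0,1,0,0,0.2,0,0,0,1])

```text
time: 13.37
eef_pos: [0.6456, 0.0089, 0.0936]
tcp_rot: [-0.063, 0.998, -0.0, 0.0]
contact_force: [0.3, 1.4, 1.4]
opening: 0.003
finger_force: 0.5
```

Emit:
arm_command(series=[0,0,0.1,0,0,0,1,0,0,0.2,0,0,0,1,0,0,0.2,0,0,0,1])

```text
time: 13.62
eef_pos: [0.6459, 0.0089, 0.0928]
tcp_rot: [-0.064, 0.998, -0.0, 0.001]
contact_force: [-0.8, -0.2, 5.6]
opening: 0.003
finger_force: 3.0
```

Emit:
arm_command(series=[0,0,0.1,0,0,0,1,0,0,0.2,0,0,0,1,0,0,0.2,0,0,0,1])

```text
time: 13.87
eef_pos: [0.6463, 0.0089, 0.0917]
tcp_rot: [-0.064, 0.998, -0.0, 0.001]
contact_force: [-1.9, -0.3, 8.2]
opening: 0.003
finger_force: 4.4
```

Emit:
arm_command(series=[0,0,0.1,0,0,0,1,0,0,0.2,0,0,0,1,0,0,0.2,0,0,0,1])

```text
time: 14.12
eef_pos: [0.6466, 0.0089, 0.0906]
tcp_rot: [-0.064, 0.998, -0.0, 0.001]
contact_force: [-2.9, 0.2, 10.7]
opening: -0.002
finger_force: 5.6
```

Emit:
arm_command(series=[0,0,0.1,0,0,0,1,0,0,0.1,0,0,0,1])

```text
time: 14.28
eef_pos: [0.6469, 0.0089, 0.0894]
tcp_rot: [-0.064, 0.998, -0.0, 0.002]
contact_force: [-2.2, 0.3, 9.6]
opening: -0.004
finger_force: 4.7
```

Emit:
arm_command(series=[0,0,0.1,0,0,0,1,0,0,0.1,0,0,0,1])

```text
time: 14.45
eef_pos: [0.6471, 0.0089, 0.088]
tcp_rot: [-0.063, 0.998, -0.0, 0.002]
contact_force: [-0.4, 0.2, 6.8]
opening: 0.003
finger_force: 3.6
```

Emit:
arm_command(series=[0,0,0.1,0,0,0,1,0,0,0.2,0,0,0,1,0,0,0.2,0,0,0,1])

```text
time: 14.7
eef_pos: [0.6466, 0.0089, 0.0846]
tcp_rot: [-0.063, 0.998, -0.0, 0.002]
contact_force: [1.1, 0.7, 5.7]
opening: -0.002
finger_force: 3.0
```

Emit:
arm_command(series=[0,0,0.1,0,0,0,1,0,0,0.2,0,0,0,1,0,0,0.2,0,0,0,1])

```text
time: 14.95
eef_pos: [0.6467, 0.0089, 0.0837]
tcp_rot: [-0.063, 0.998, -0.0, 0.001]
contact_force: [-0.3, 0.8, 9.4]
opening: 0.004
finger_force: 4.9
```

Snapped (the give came at about 11 N). Now moving to the last one, near-right, with a check picture.

Emit:
arm_command(series=[0,0,-4,0,0,0,1,0,0,-7,0,0,0,1,2,-3,-8,0,0,0,1,4,-6.5,-8,0,0,0,1,6,-9.5,-8,0,0,0,1,8.6,-13,-8,0,0,0,1,8.6,-13,-6,0,0,0,1,8.6,-13,-3,0,0,0,1,8.6,-13,-2.2,0,0,0,1,8.6,-13,-2.2,0,0,0,1])

```text
time: 15.78
eef_pos: [0.5732, -0.1299, 0.0989]
tcp_rot: [-0.063, 0.998, 0.002, -0.004]
contact_force: [-0.1, -0.8, -0.3]
opening: 0.003
finger_force: 0.0
```

Run:
```python
from h import *
S=cam("side")[0];cv2.imwrite("pics/s5.png",cv2.resize(S[205:325,280:440],None,fx=5,fy=5,interpolation=2))
print(telemetry.get_state()["eef_pos"])
```

```text
[ 0.57493107 -0.13018653  0.10121058]
```

View pics/s5.png

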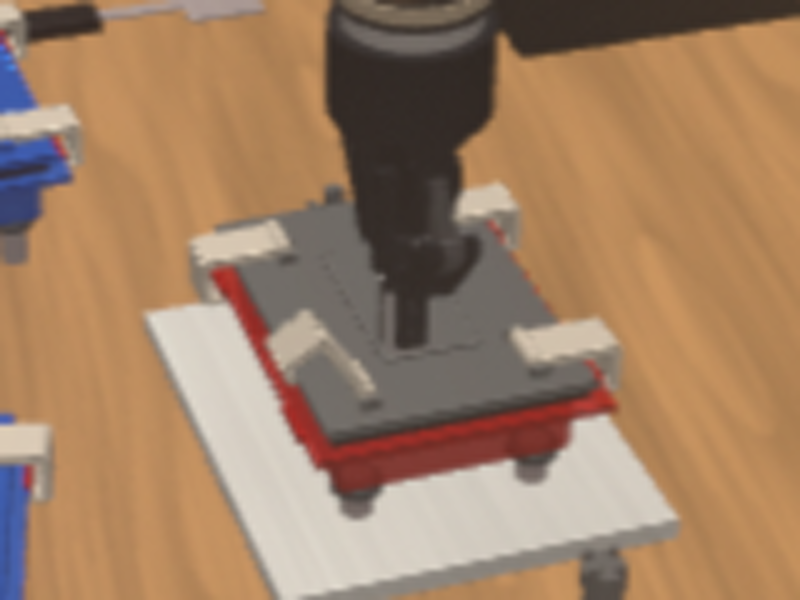

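Far-left is down (490,205), leaving only near-right raised (325,350), with the fingers inside it.

Emit:
arm_command(series=[0.7,0,0,0,0,0,1,1.4,0,0,0,0,0,1,2.1,0,0,0,0,0,1,2.7,0,0,0,0,0,1,3.2,0,0,0,0,0,1,3.7,0,0,0,0,0,1,4.2,0,0.2,0,0,0,1,4.6,0,0.5,0,0,0,1,4.6,0,0.7,0,0,0,1,4.6,0,0.7,0,0,0,1])

```text
time: 16.67
eef_pos: [0.53, -0.1367, 0.0955]
tcp_rot: [-0.063, 0.998, 0.0, -0.001]
contact_force: [-0.2, -1.3, 0.1]
opening: 0.004
finger_force: 0.0
```

Emit:
arm_command(series=[0,0,0.1,0,0,0,1,0,0,0.2,0,0,0,1,0,0,0.2,0,0,0,1])

```text
time: 16.92
eef_pos: [0.5308, -0.1368, 0.0941]
tcp_rot: [-0.064, 0.998, 0.0, -0.0]
contact_force: [-1.0, -1.0, 0.6]
opening: -0.003
finger_force: 0.2
```

Emit:
arm_command(series=[0,0,0.1,0,0,0,1,0,0,0.2,0,0,0,1,0,0,0.2,0,0,0,1])

```text
time: 17.17
eef_pos: [0.531, -0.1368, 0.0924]
tcp_rot: [-0.064, 0.998, -0.0, -0.0]
contact_force: [-0.7, -0.1, 1.7]
opening: -0.002
finger_force: 0.6
```

Emit:
arm_command(series=[0,0,0.1,0,0,0,1,0,0,0.2,0,0,0,1,0,0,0.2,0,0,0,1])

```text
time: 17.42
eef_pos: [0.531, -0.137, 0.0916]
tcp_rot: [-0.064, 0.998, -0.0, -0.0]
contact_force: [-3.2, 0.2, 6.6]
opening: 0.003
finger_force: 3.2
```

Emit:
arm_command(series=[0,0,0.1,0,0,0,1,0,0,0.2,0,0,0,1,0,0,0.2,0,0,0,1])

```text
time: 17.67
eef_pos: [0.5312, -0.1371, 0.0905]
tcp_rot: [-0.064, 0.998, -0.0, -0.0]
contact_force: [-4.3, 1.7, 11.0]
opening: -0.003
finger_force: 5.0
```

Emit:
arm_command(series=[0,0,0.1,0,0,0,1,0,0,0.1,0,0,0,1])

```text
time: 17.83
eef_pos: [0.5312, -0.1372, 0.0903]
tcp_rot: [-0.064, 0.998, -0.0, -0.0]
contact_force: [-6.6, 1.0, 14.6]
opening: 0.001
finger_force: 6.5
```

Emit:
arm_command(series=[0,0,0.1,0,0,0,1,0,0,0.1,0,0,0,1])

```text
time: 18.0
eef_pos: [0.5315, -0.1373, 0.0894]
tcp_rot: [-0.064, 0.998, -0.0, -0.0]
contact_force: [-5.7, 0.7, 14.1]
opening: -0.002
finger_force: 6.5
```

Emit:
arm_command(series=[0,0,0.1,0,0,0,1,0,0,0.1,0,0,0,1])

```text
time: 18.17
eef_pos: [0.5317, -0.1374, 0.0884]
tcp_rot: [-0.064, 0.998, -0.001, 0.0]
contact_force: [-4.6, -0.1, 13.3]
opening: -0.001
finger_force: 6.3
```

Emit:
arm_command(series=[0,0,0.1,0,0,0,1,0,0,0.1,0,0,0,1])

```text
time: 18.33
eef_pos: [0.5315, -0.1373, 0.0865]
tcp_rot: [-0.064, 0.998, -0.001, 0.0]
contact_force: [-1.4, -0.2, 4.6]
opening: -0.001
finger_force: 1.8
```

Emit:
arm_command(series=[0,0,0.1,0,0,0,1,0,0,0.1,0,0,0,1])

```text
time: 18.5
eef_pos: [0.5315, -0.1373, 0.0845]
tcp_rot: [-0.064, 0.998, -0.001, 0.001]
contact_force: [-2.1, -1.1, 7.6]
opening: -0.001
finger_force: 3.7
```

Emit:
arm_command(series=[0,0,0.1,0,0,0,1,0,0,0.1,0,0,0,1])

```text
time: 18.67
eef_pos: [0.5315, -0.1374, 0.084]
tcp_rot: [-0.064, 0.998, -0.001, 0.0]
contact_force: [-4.1, 0.2, 10.3]
opening: 0.003
finger_force: 5.0
```

Snapped. I'll lift clear and verify.

Emit:
arm_command(series=[0,0,-4,0,0,0,1,0,0,-8,0,0,0,1,0,0,-12,0,0,0,1,0,0,-16,0,0,0,1,0,0,-17,0,0,0,1,0,0,-17,0,0,0,1,0,0,-17,0,0,0,1,0,0,-17,0,0,0,1])

```text
time: 19.33
eef_pos: [0.5297, -0.1362, 0.2493]
tcp_rot: [-0.063, 0.998, 0.001, -0.002]
contact_force: [-0.4, 0.3, -0.8]
opening: 0.003
finger_force: 0.0
```

Run:
```python
from h import *
S=cam("side")[0];cv2.imwrite("pics/s6.png",cv2.resize(S[180:330,270:440],None,fx=4,fy=4,interpolation=2))
```

```text
(no output)
```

View pics/s6.png

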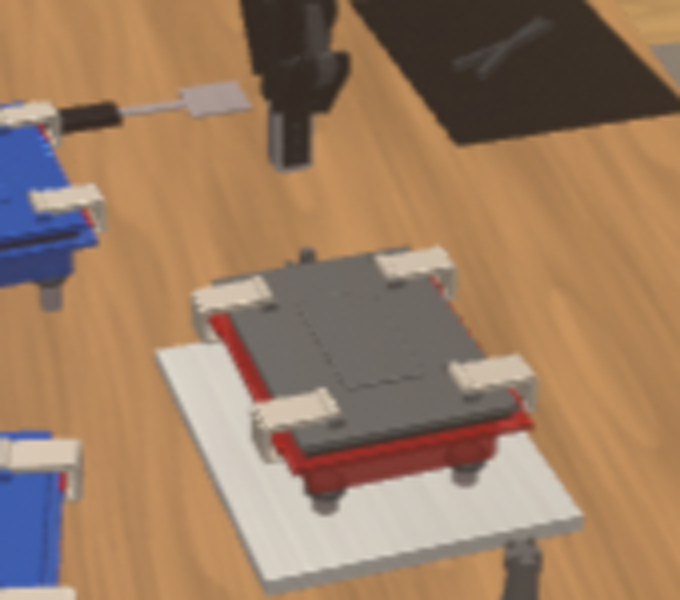

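All four clips lie flat, at crop pixels (230,295), (415,265), (295,410) and (490,375). The gripper is clear and the miniatures are upright.

```bash
python3 -c "
from plant import ctrl;print(ctrl.sign_off())"
```

```text
the job is handed in; nothing more can be done
None
```

I snapped all four clips flat in diagonal order (far-right, near-left, far-left, near-right), with readings of about 18 N at most while pressing; I touched no bystanders and handed the job in at about 19 s, and it returned no verdict.

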